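Zero the bench colorimeter

ROBOT

A 6-joint arm with a two-finger parallel gripper is mounted at the origin on the work surface. World frame = base frame: x ahead of the robot, y to its left, z up, the work surface at z = 0. Lengths are in mm, angles in degrees, forces in N, time in s.
With the tool pointing down it reaches from about 350 to 975 mm from the base axis. Payload 7.1 kg.
Tool frame: the origin (TCP) lies midway between the tips of the shut fingers; the grasp point (between the pads) lies 19 mm behind it; z points along the fingers, y is the direction in which the jaws open and shut (so a half turn about z gives the same grasp; the last joint's range is limited). The gripper opens to 88 mm and grips with 3 to 60 N. Pads are 20 mm wide; open, the fingers measure 115 mm over their backs; the gripper's body (75 mm by 178 mm) begins 61 mm behind the grasp point.
Start: joints at [68.468, 24.242, 93.386, -0, 62.372, -1.089], TCP at [218.266, 585.632, 222.675] pointing down, gripper open.
Joint ranges: [-172.04, 172.04], [-51.8, 120.97], [4.93, 147.93], [-75.15, 255.16], [6.16, 154.13], [-145.62, 145.62]. Speed limits (degrees/s): [136.94, 136.94, 172.46, 180, 180, 180].

INTERFACE

Orientations are given as [roll, pitch, yaw] about the fixed x, y, z axes, in that order (R = Rz(yaw) Ry(pitch) Rx(roll)).
In Python, from cell import ctrl gives the robot as it stands.
- The arm moves only by the tool play_rows, never from a script. Its argument "targets" is a list of rows, each an object of numbers: "grip": the opening, from 0 (shut) to 1 (fully open); "tx", "ty", "tz": the shift along the tool's x, y, z in cm; "spin": the turn about the tool's z in units of 6 degrees (1.0 is 6 degrees). A call has 1 to 12 rows; each row shifts and turns the commanded pose from where the row before left it, along the tool's axes as they then stand; what a row does not reach is not made up. A row lasts 1/12 s, in which the tool goes at most 41.7 mm and 7.16 degrees, less where a joint would pass 70% of its speed; a pose out of reach is approached as far as the arm can. A call is refused whole if a number of a shift passes 4.17 or a number of a turn 1, either way. A call with a gripper value outside its range is refused whole. The fingers move at their own pace and stop on an object; "squeeze" is the grip in N (left out, the last holds). Time passes only in rows, so rows that do not move let the fingers close. It gives the time, the measured TCP pose, the force and the opening at its end, in the units of the state.
- ctrl.state(): the state, without advancing time (a new reading comes with each control period).
- ctrl.get_image(name): name is "side" or "top" or "wrist"; returns the picture (420x560x3 uint8, red, green, blue); there is no depth.
- ctrl.camera_info(name): a dict with "fx", "fy", "cx", "cy" (pixels), "cam_to_world" (4x4, takes a point from camera to world coordinates); the wrist camera has in their place "T_tool_cam" (4x4, takes a point from camera to tool coordinates, whose origin is the TCP and whose axes are the flange's). Camera axes: x right, y down, z forward; pixel columns grow to the right and rows downward; lengths in mm; the calibration is good to about 2 mm. A picture is of the moment at which its call begins: read the wrist's pose just before it. camera_info takes no time and is no camera call.
- ctrl.hand_in(): hands the job in, once; it reports no verdict.
The state is a dict: "t": time; "joints": joint angles; "joint_velocities": joint speeds; "effort": joint torques, N m; "ee_pos": TCP position; "tcp_rot": TCP orientation; "force": force on the tool from outside, world axes, zero at the start; "ft_torque": the same for the moment, N m; "opening": finger opening in mm.
Only numpy, scipy, OpenCV 4.12 (cv2) and the standard library are available. Lean on these libraries where they do the work, as an engineer would, in place of code of your own. Each camera call takes 0.05 s, during which the arm holds its last target. There are 200 camera calls.

TASK

Zero the colorimeter on its blank: push the black light cover on its sample chamber fully shut, then on the tilted keypad press fully in and let up, one at a time and in this order, the round on/off key, the oblong filter key and the square zero key, holding the square one fully in for a good two seconds. No key may go in while the cover is open. Work gently: press no other key, do not push the keypad off its set slope, shove the meter or disturb the glassware and other things around it.

Things in the scene. Friction and masses are not known exactly. Their poses are not given: they have to be found in the camera images.
- meter: The bench colorimeter: loose, about 2 kg, grey and white, on rubber feet, 270 mm deep (x), 210 wide (y), 98 high at its rear chamber. Origin on the bench under its middle; x from the keypad front to the back, y to the left, z up. Rear: white sample chamber (x 22 to 130 mm, top at z = 98 mm), black light cover on top. Front: sloping keypad head on a friction hinge.
- cover (a joint): Opening angle of the light cover in rad: 0 fully shut, starts standing open at 0.95 to 1.3. Its stiff hinge holds it wherever it is left (about 0.1 N m); pushed down on its front part it shuts. Stop at 1.5.
- cover_hinge (a point): Middle of the cover's hinge axis, at meter x = 112 mm, z = 101 mm; the axis runs along the meter's y and is at the cover's rear end. The cover is a black slab 85 mm long from here (towards the keypad when shut), 90 mm wide, 14 mm thick; the hinge lies in the plane of its underside.
- cover_face (a point): A point on the cover's outer (upper, when shut) face, on the middle line, 70 mm from the hinge and 15 mm from the free edge; its z axis points out of that face. Pushing here shuts the cover.
- head (a joint): Slope of the keypad head in rad (0 level, grows as its rear edge is raised): 0.35 to 0.62, different each time. Only hinge friction holds it: more than about 11 N on an upper-row key, or 25 N on a lower-row one, pushes it down.
- head_edge (a point): Middle of the upper (rear) edge of the keypad head, a white slab 182 mm wide (y), 16 mm thick, hinged at its lower front edge (axis along the meter's y at meter x = -128 mm, z = 46 mm), 146 mm from this point. On it are two rows of three dark grey keys (rows 43 mm, columns 56 mm apart, middle column on the middle line; lower row 30 mm from the hinge) and the display above them.
- round_top (a point): Middle of the top of the round on/off key, 20 mm in diameter: upper row, left (as seen from the robot). z axis out of the panel, along which the key moves; x axis up the slope. All keys stand 9 mm proud of the panel at rest, travel 5 mm, and are sprung: 1.5 N to start, 5 N fully in.
- oblong_top (a point): Middle of the top of the oblong filter key, 34 mm wide (y) by 15 mm: lower row, left, right below the round key. Same axes, travel and spring.
- square_top (a point): Middle of the top of the square zero key, 21 by 21 mm: upper row, right. Same axes, travel and spring.
- key_round (a joint): Depression of the round key in m: 0 up, 0.005 fully in; it springs back.
- key_oblong (a joint): Depression of the oblong key, as above.
- key_square (a joint): Depression of the square key, as above.
- key_up (a joint): Depression of the triangular key pointing up the panel: upper row, middle, 22 mm across; as above. Not to be pressed.
- key_down (a joint): Depression of the triangular key pointing down the panel: lower row, middle, 22 mm across. Not to be pressed.
- key_diamond (a joint): Depression of the small diamond-shaped key: lower row, right, 20 mm across. Not to be pressed.
- dropper: Amber dropper bottle with a rubber teat, 32 mm in diameter, 90 mm high, beside the meter on its left; origin under its middle. Leave it standing.
- cuvettes: White box of spare cuvettes, 85 x 60 mm, 44 mm high with the cuvettes, beside the meter on its right; origin under its middle. Leave it.
- clamp: Wooden test-tube holder, 165 x 27 x 10 mm, lying along the meter on its left; origin under its middle, x along it. Leave it.
- wash_bottle: White wash bottle with red cap and bent spout, 88 mm in diameter, 262 mm high, to the left; origin under its middle. Leave it standing.
- conical: Glass conical flask, 74 mm in diameter, 125 mm high, to the right; origin under its middle. Leave it standing.
- volumetric: Glass volumetric flask, 66 mm in diameter, 170 mm high, at the back right; origin under its middle. Leave it standing.
- beaker: Glass beaker, 68 mm in diameter, 85 mm high, to the right; origin under its middle. Leave it standing.

How it is judged:
By the outcome, as a careful person would: the job done as asked, in the order asked, and still so for the second after the job is handed in, with the robot touching nothing.
It also fails if it takes over 53 s, if anything falls off the work surface, if the arm or the gripper's body presses on something with over 40 N, if the wrist force passes 120 N, or if a joint passes its speed limit or range.

## Working session

There is one attempt and no reset: what is moved stays moved. The work goes in short steps, Python scripts to look and compute and a tool call to move; the robot and the scene stay as the last step left them, time stands still between calls to the robot, and variables do not carry over. Pictures are saved under pics/ and viewed, about 8 in all and at most 12, crops included, and the job is handed in when it is done.

Besides the shell and the picture viewer there is one more tool, called after "Request:" by a JSON object that holds its "name" and its "arguments". play_rows: Moves the arm, as the interface text tells. Its arguments: {"type":"object","properties":{"targets":{"type":"array","items":{"type":"object","properties":{"grip":{"type":"number"},"tx":{"type":"number"},"ty":{"type":"number"},"tz":{"type":"number"},"spin":{"type":"number"}}}},"squeeze":{"type":"number"}},"required":["targets"]}

```bash
mkdir -p pics; python3 - <<'E'
from cell import ctrl
import cv2,numpy as np
print(ctrl.state())
for n in("side","top","wrist"):
    im=ctrl.get_image(n);cv2.imwrite(f"pics/{n}0.png",im[:,:,::-1]);i=ctrl.camera_info(n);print(n,{k:np.round(v,3).tolist() for k,v in i.items() if not isinstance(v,str)})
E
```

```text
{'t': 0.0, 'joints': array([ 6.84676956e+01,  2.42824982e+01,  9.34317207e+01, -2.47191256e-04,
        6.23717964e+01, -1.08920063e+00]), 'joint_velocities': array([-0.00944878, -0.02873722, -0.04687061,  0.12653066, -0.04977534,
        0.04810552]), 'effort': array([ 1.26178202e-03, -5.44618142e+01, -2.73672473e+01,  6.43549114e-02,
        2.29077239e-02, -1.63411792e-04]), 'ee_pos': array([218.07723632, 585.12681825, 221.92078414]), 'tcp_rot': array([-1.79913996e+02, -1.41627012e-03,  1.59557010e+02]), 'force': array([ 1.01352317, -0.47886551,  0.23493259]), 'ft_torque': array([0.00839556, 0.00152516, 0.00971147]), 'opening': 87.97994280276532}
side {'fx': 415.087, 'fy': 415.087, 'cx': 276.977, 'cy': 211.677, 'cam_to_world': [[-0.994, -0.085, 0.074, 454.213], [-0.112, 0.67, -0.734, 812.622], [0.013, -0.737, -0.676, 867.515], [0.0, 0.0, 0.0, 1.0]]}
top {'fx': 534.437, 'fy': 534.437, 'cx': 280.484, 'cy': 211.517, 'cam_to_world': [[-0.024, -0.976, 0.215, 242.102], [-1.0, 0.025, -0.001, -23.079], [-0.005, -0.215, -0.977, 1510.927], [0.0, 0.0, 0.0, 1.0]]}
wrist {'fx': 290.723, 'fy': 290.723, 'cx': 281.071, 'cy': 207.275, 'T_tool_cam': [[0.0, -0.954, -0.3, 82.983], [1.0, 0.0, -0.001, -0.218], [0.001, -0.3, 0.954, -161.75], [0.0, 0.0, 0.0, 1.0]]}
```

View pics/top0.png

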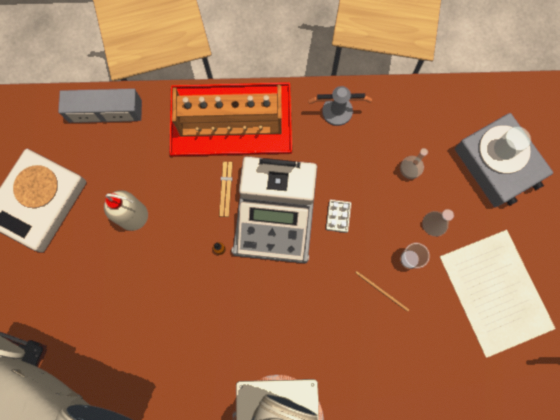

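View pics/side0.png

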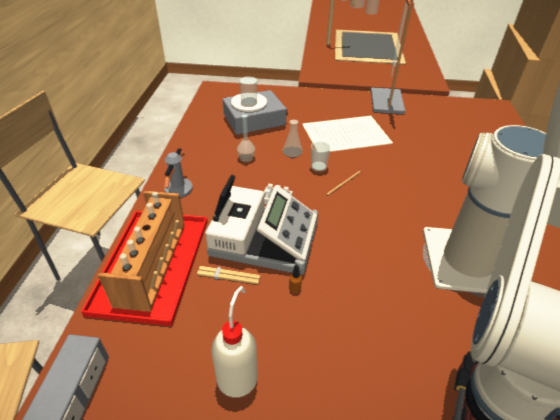

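Request:
{"name": "play_rows", "arguments": {"targets": [{"grip": 0, "tx": -2.6, "ty": -2.2, "tz": -0.35}, {"grip": 0, "tx": -2.6, "ty": -2.2, "tz": -0.35}, {"grip": 0, "tx": -2.6, "ty": -2.2, "tz": -0.35}, {"grip": 0, "tx": -2.6, "ty": -2.2, "tz": -0.35}, {"grip": 0, "tx": -2.6, "ty": -2.2, "tz": -0.35}, {"grip": 0, "tx": -2.6, "ty": -2.2, "tz": -0.35}, {"grip": 0, "tx": -2.6, "ty": -2.2, "tz": -0.35}, {"grip": 0, "tx": -2.6, "ty": -2.2, "tz": -0.35}, {"grip": 0, "tx": -2.6, "ty": -2.2, "tz": -0.35}, {"grip": 0, "tx": -2.6, "ty": -2.2, "tz": -0.35}]}}

```text
$.targets[0]: bad value
```

Request:
{"name": "play_rows", "arguments": {"targets": [{"grip": 0, "tx": -2.6, "ty": -2.2, "tz": -0.35}, {"grip": 0, "tx": -2.6, "ty": -2.2, "tz": -0.35}, {"grip": 0, "tx": -2.6, "ty": -2.2, "tz": -0.35}, {"grip": 0, "tx": -2.6, "ty": -2.2, "tz": -0.35}, {"grip": 0, "tx": -2.6, "ty": -2.2, "tz": -0.35}, {"grip": 0, "tx": -2.6, "ty": -2.2, "tz": -0.35}, {"grip": 0, "tx": -2.6, "ty": -2.2, "tz": -0.35}, {"grip": 0, "tx": -2.6, "ty": -2.2, "tz": -0.35}, {"grip": 0, "spin": -0.85}, {"grip": 0, "spin": -0.85}, {"grip": 0, "spin": -0.85}, {"grip": 0}]}}

```text
$.targets[0]: bad value
```

```bash
cat > h.py <<'E'
from cell import ctrl
import cv2,numpy as np
from scipy.spatial.transform import Rotation as R
def shot(name):
    s=ctrl.state();im=ctrl.get_image("wrist")
    T=np.eye(4);T[:3,:3]=R.from_euler("xyz",s["tcp_rot"],degrees=True).as_matrix();T[:3,3]=s["ee_pos"]
    C=T@np.array(ctrl.camera_info("wrist")["T_tool_cam"])
    cv2.imwrite(f"pics/{name}.png",im[:,:,::-1]);np.save(f"pics/{name}.npy",C)
    print(round(s["t"],2),s["ee_pos"].round(1),s["tcp_rot"].round(2),s["force"].round(2),round(s["opening"],1));return im,C
def ray(C,u,v,cam="wrist"):
    i=ctrl.camera_info(cam);d=C[:3,:3]@np.array([(u-i["cx"])/i["fx"],(v-i["cy"])/i["fy"],1]);return C[:3,3],d/np.linalg.norm(d)
def atz(C,u,v,z,cam="wrist"):
    o,d=ray(C,u,v,cam);return o+d*(z-o[2])/d[2]
def tri(*rs):
    A=sum(np.eye(3)-np.outer(d,d) for o,d in rs);b=sum((np.eye(3)-np.outer(d,d))@o for o,d in rs);p=np.linalg.solve(A,b)
    return p,[float(np.linalg.norm(np.cross(p-o,d))) for o,d in rs]
E
python3 -c "
from h import *
shot('w1')"
```

```text
0.15 [218.1 585.3 222.1] [-179.93    0.    159.56] [0.54 0.48 0.98] 87.8
```

View pics/w1.png

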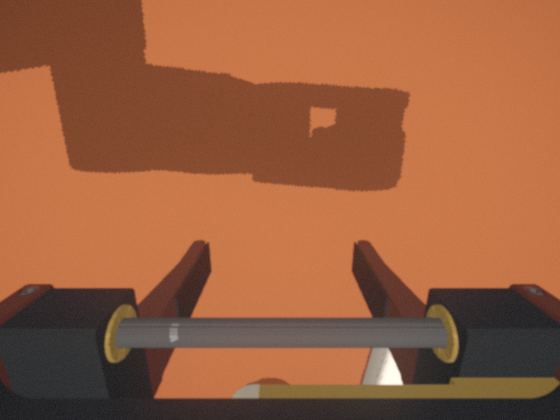

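The image shows only bare bench, with the fingers in the lower half, so only v<240 is useful. I'll put every field in each row.

Request:
{"name": "play_rows", "arguments": {"targets": [{"grip": 0, "tx": -3.0, "ty": -2.05, "tz": -0.4, "spin": 0}, {"grip": 0, "tx": -3.0, "ty": -2.05, "tz": -0.4, "spin": 0}, {"grip": 0, "tx": -3.0, "ty": -2.05, "tz": -0.4, "spin": 0}, {"grip": 0, "tx": -3.0, "ty": -2.05, "tz": -0.4, "spin": 0}, {"grip": 0, "tx": -3.0, "ty": -2.05, "tz": -0.4, "spin": 0}, {"grip": 0, "tx": -3.0, "ty": -2.05, "tz": -0.4, "spin": 0}, {"grip": 0, "tx": -3.0, "ty": -2.05, "tz": -0.4, "spin": 0}, {"grip": 0, "tx": -3.0, "ty": -2.05, "tz": -0.4, "spin": 0}, {"grip": 0, "tx": -3.0, "ty": -2.05, "tz": -0.4, "spin": 0}, {"grip": 0, "tx": -3.0, "ty": -2.05, "tz": -0.4, "spin": 0}]}}

```text
t: 1.03
ee_pos: [428.4, 287.1, 262.9]
tcp_rot: [180.0, 0.0, 159.6]
force: [0.7, 0.4, 0.4]
opening: 24.5
```

Request:
{"name": "play_rows", "arguments": {"targets": [{"grip": 0, "tx": -3.0, "ty": -2.05, "tz": -0.4, "spin": 0}, {"grip": 0, "tx": -3.0, "ty": -2.05, "tz": -0.4, "spin": 0}, {"grip": 0, "tx": -3.0, "ty": -2.05, "tz": -0.4, "spin": 0}, {"grip": 0, "tx": -3.0, "ty": -2.05, "tz": -0.4, "spin": 0}, {"grip": 0, "tx": -3.0, "ty": -2.05, "tz": -0.4, "spin": 0}, {"grip": 0, "tx": -3.0, "ty": -2.05, "tz": -0.4, "spin": 0}, {"grip": 0, "tx": -3.0, "ty": -2.05, "tz": -0.4, "spin": 0}, {"grip": 0, "tx": -3.0, "ty": -2.05, "tz": -0.4, "spin": 0}, {"grip": 0, "tx": -3.0, "ty": -2.05, "tz": -0.4, "spin": -0.9}, {"grip": 0, "tx": 0, "ty": 0, "tz": 0, "spin": -0.9}, {"grip": 0, "tx": 0, "ty": 0, "tz": 0, "spin": -0.8}, {"grip": 0, "tx": 0, "ty": 0, "tz": 0, "spin": 0}]}}

```text
t: 2.03
ee_pos: [616.4, 20.7, 298.2]
tcp_rot: [-180.0, -0.0, 175.2]
force: [0.6, -0.3, 0.1]
opening: 0.1
```

```bash
python3 -c "
from h import *
shot('w2')"
```

```text
2.03 [616.4  20.7 298.2] [-1.8000e+02 -4.0000e-02  1.7524e+02] [ 0.59 -0.31  0.1 ] 0.1
```

View pics/w2.png

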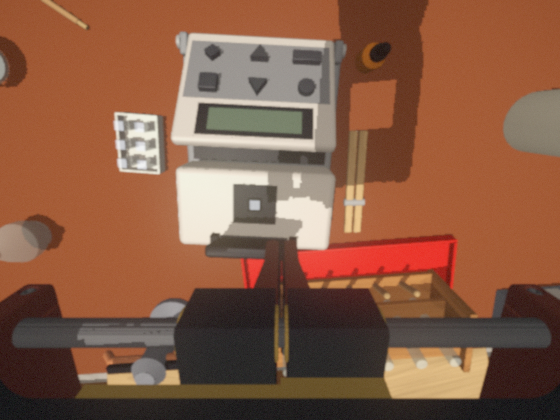

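Request:
{"name": "play_rows", "arguments": {"targets": [{"grip": 0, "tx": 3.0, "ty": 0, "tz": 1.2, "spin": 0}, {"grip": 0, "tx": 3.0, "ty": 0, "tz": 1.2, "spin": 0}, {"grip": 0, "tx": 3.0, "ty": 0, "tz": 1.2, "spin": 0}, {"grip": 0, "tx": 0, "ty": 0, "tz": 0, "spin": 0}]}}

```text
t: 2.42
ee_pos: [519.3, 29.9, 259.5]
tcp_rot: [-179.9, -0.5, 175.1]
force: [-0.5, -0.3, -1.3]
opening: 0.7
```

```bash
python3 - <<'E'
from h import *
im,C=shot('w3')
for n in('w2','w3'):
    im=cv2.imread(f'pics/{n}.png');g=cv2.cvtColor(im,cv2.COLOR_BGR2GRAY)
    h=cv2.cvtColor(im,cv2.COLOR_BGR2HSV)
    m=((g<62)&(h[:,:,1]<110)).astype(np.uint8)
    k,l,st,c=cv2.connectedComponentsWithStats(m)
    for i in range(1,k):
        if st[i,4]>80 and c[i,1]<240 and 150<c[i,0]<400:print(n,c[i].round(1),st[i])
a=cv2.imread('pics/w3.png')[0:300,130:400]
b=cv2.imread('pics/side0.png')[160:280,190:340]
cv2.imwrite('pics/v3.png',np.hstack([cv2.resize(a,(486,540)),cv2.resize(b,(300,240*1)).repeat(1,0) if 0 else cv2.copyMakeBorder(cv2.resize(b,(300,240),interpolation=cv2.INTER_CUBIC),0,300,0,0,cv2.BORDER_CONSTANT)]))
E
```

```text
2.42 [519.3  29.9 259.5] [-179.95   -0.52  175.06] [-0.48 -0.31 -1.31] 0.7
w2 [379.6  50.7] [371  43  19  17 162]
w3 [380.7 136.4] [371 130  21  14 181]
w3 [304.1 207.1] [287 202  25  15 134]
```

View pics/v3.png

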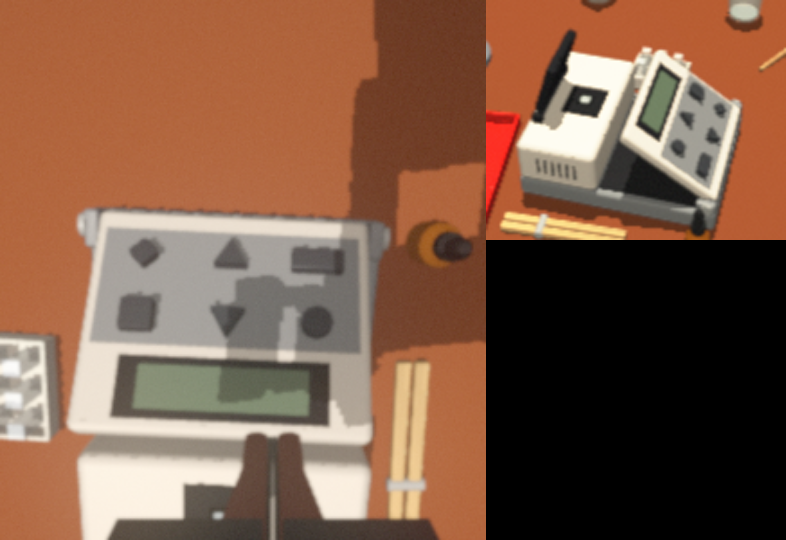

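```bash
cat > m.py <<'E'
from h import *
from scipy.optimize import brentq
seeds={'w2':dict(square=(208,82),round=(307,87),oblong=(307,57),diamond=(212,52),up=(257,87),down=(260,53)),
'w3':dict(square=(206,174),round=(306,179),oblong=(306,144),diamond=(210.6,140),up=(256,178),down=(259,141))}
P={}
for n in seeds:
    g=cv2.GaussianBlur(cv2.imread(f'pics/{n}.png',0),(3,3),0)
    m=(g.astype(float)<0.78*cv2.medianBlur(g,41)).astype(np.uint8)
    k,l,st,c=cv2.connectedComponentsWithStats(m,connectivity=4)
    for q,(u,v) in seeds[n].items():
        i=l[int(v),int(u)];P[n,q]=c[i] if i and st[i,4]<900 else (u,v);print(n,q,P[n,q],st[i] if i else None)
C={n:np.load(f'pics/{n}.npy') for n in seeds}
X={}
for q in seeds['w2']:
    p,e=tri(*[ray(C[n],*P[n,q]) for n in seeds]);X[q]=p;print(q,p.round(1),np.round(e,1))
for q in('L','R'):
    uv={'L':((176,140),(168.9,237.8)),'R':((334,148),(335.6,245))}[q]
    p,e=tri(ray(C['w2'],*uv[0]),ray(C['w3'],*uv[1]));print('rear edge',q,p.round(1),np.round(e,1))
E
python3 m.py; python3 -c "
import cv2,numpy as np
a=cv2.imread('pics/side0.png')[170:230,200:260];b=cv2.imread('pics/w2.png')[205:275,190:300]
cv2.imwrite('pics/v4.png',np.hstack([cv2.resize(a,(360,360),interpolation=2),cv2.copyMakeBorder(cv2.resize(b,None,fx=4,fy=4,interpolation=2),0,80,0,0,0)]))"
```

```text
w2 square [208.53300733  81.599022  ] [198  72  23  20 409]
w2 round [305.91869919  87.05691057] [298  79  18  17 246]
w2 oblong [305.87113402  57.37371134] [292  49  29  16 388]
w2 diamond [212.69117647  51.75490196] [204  44  19  17 204]
w2 up [257.30493274  83.60089686] [248  77  20  18 223]
w2 down [259.38596491  54.78508772] [250  45  20  17 228]
w3 square [206.20138889 173.29166667] [195 163  24  21 432]
w3 round [305.45238095 178.67857143] [297 170  18  18 252]
w3 oblong (306, 144) None
w3 diamond [210.74 139.73] [202 133  19  16 200]
w3 up [255.63451777 175.49238579] [247 168  19  18 197]
w3 down [258.60444444 142.32444444] [249 132  19  18 225]
square [489.2 -52.6  98.3] [0.1 0.1]
round [504.4  58.2 100.6] [0.1 0.1]
oblong [468.9  62.9  71.6] [0.3 0.3]
diamond [454.2 -47.6  74.5] [0.2 0.2]
up [496.1   2.9 100.2] [0.1 0.1]
down [462.    7.5  74.1] [0.3 0.3]
rear edge L [548.6 -90.8 136. ] [1.9 1.9]
rear edge R [571.9  83.  135.7] [0.5 0.5]
```

View pics/v4.png

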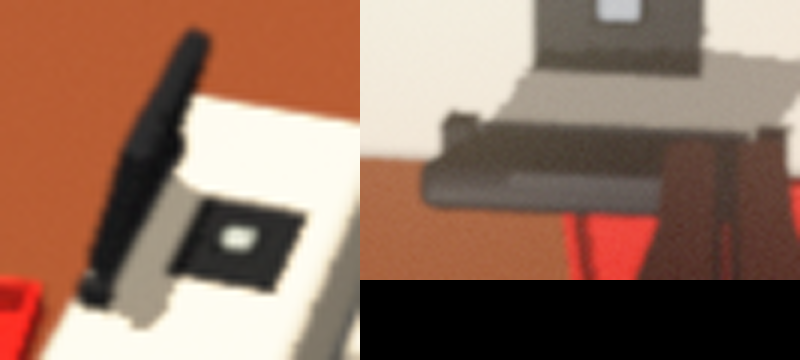

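```bash
python3 - <<'E'
from h import *
C=np.load('pics/w2.npy');ps=np.radians(-7.7);ex=np.array([np.cos(ps),np.sin(ps)]);ey=np.array([-ex[1],ex[0]]);O=np.array([573,-7.5])
mt=lambda p:np.array([(p[:2]-O)@ex,(p[:2]-O)@ey,p[2]]).round(1)
print('hinge',mt(atz(C,215,236,101)))
S=np.array(ctrl.camera_info('side')['cam_to_world'])
for nm,c,u,v,cam in(('free under',C,208,247,'wrist'),('free outer',C,208,256,'wrist'),('far',S,234.2,175.8,'side'),('near',S,221.7,193,'side')):
  for z in(165,172,180,188): print(nm,z,mt(atz(c,u,v,z,cam)))
  i=ctrl.camera_info(cam)
for th in(.9,1.0,1.1,1.2,1.3):
  print(th,'under',112-85*np.cos(th),101+85*np.sin(th),'outer',112-85*np.cos(th)+14*np.sin(th),101+85*np.sin(th)+14*np.cos(th))
# chamber corners in w2 at z=98
for u,v in((179,168),(333,170),(181,240),(330,247)):print('ch',mt(atz(C,u,v,98)))
E
```

```text
hinge [113.6 -51.1 101. ]
free under 165 [ 99.2 -44.8 165. ]
free under 172 [ 95.8 -43.  172. ]
free under 180 [ 92. -41. 180.]
free under 188 [ 88.1 -39.  188. ]
free outer 165 [110.3 -45.1 165. ]
free outer 172 [106.7 -43.3 172. ]
free outer 180 [102.5 -41.3 180. ]
free outer 188 [ 98.3 -39.3 188. ]
far 165 [101.1 -60.7 165. ]
far 172 [ 97.8 -52.1 172. ]
far 180 [ 94.1 -42.3 180. ]
far 188 [ 90.3 -32.6 188. ]
near 165 [109.3  18.1 165. ]
near 172 [105.9  25.8 172. ]
near 180 [102.1  34.7 180. ]
near 188 [ 98.3  43.6 188. ]
0.9 under 59.16315269699353 167.5827873183361 outer 70.1297294317783 176.28532687412542
1.0 under 66.07430400120812 172.5250337086712 outer 77.85489778851867 180.08926599082517
1.1 under 73.44432967882594 176.75262560522202 outer 85.92123271968603 183.1029713051801
1.2 under 81.19959086948273 180.22332230721423 outer 94.24813807302391 185.29633086988767
1.3 under 89.26259956691007 182.9024457604614 outer 102.75241416275077 186.64742936120564
ch [ 24.9 -95.3  98. ]
ch [17.5 97.5 98. ]
ch [123.1 -97.9  98. ]
ch [123.1 104.5  98. ]
```

Request:
{"name": "play_rows", "arguments": {"targets": [{"grip": 0, "tx": 0, "ty": 0, "tz": 0, "spin": 0.47}, {"grip": 0, "tx": -3.22, "ty": -0.5, "tz": 0, "spin": 0}, {"grip": 0, "tx": -3.22, "ty": -0.5, "tz": 0, "spin": 0}, {"grip": 0, "tx": -3.22, "ty": -0.5, "tz": 0, "spin": 0}, {"grip": 0, "tx": -3.22, "ty": -0.5, "tz": 0, "spin": 0}, {"grip": 0, "tx": -3.22, "ty": -0.5, "tz": 0, "spin": 0}, {"grip": 0, "tx": -3.22, "ty": -0.5, "tz": 0, "spin": 0}, {"grip": 0, "tx": 0, "ty": 0, "tz": 0, "spin": 0}, {"grip": 0, "tx": 0, "ty": 0, "tz": 0, "spin": 0}, {"grip": 0, "tx": 0, "ty": 0, "tz": 0, "spin": 0}]}}

```text
t: 3.3
ee_pos: [713.9, -26.0, 262.4]
tcp_rot: [180.0, -0.0, 172.3]
force: [-0.0, 0.6, -0.2]
opening: 0.6
```

```bash
python3 - <<'E'
from h import *
im,C=shot('w4')
cv2.imwrite('pics/side1.png',ctrl.get_image('side')[100:300,140:380,::-1].repeat(2,0).repeat(2,1))
E
```

```text
3.3 [713.9 -26.  262.4] [ 1.8000e+02 -4.0000e-02  1.7229e+02] [-0.02  0.61 -0.22] 0.6
```

View pics/side1.png

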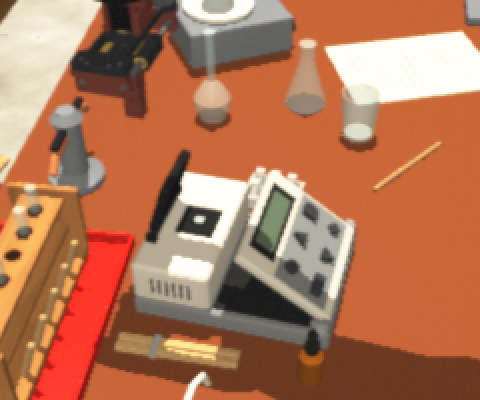

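Request:
{"name": "play_rows", "arguments": {"targets": [{"grip": 0, "tx": 0, "ty": 0, "tz": 2.0, "spin": 0}, {"grip": 0, "tx": 0, "ty": 0, "tz": 2.0, "spin": 0}, {"grip": 0, "tx": 0, "ty": 0, "tz": 2.0, "spin": 0}, {"grip": 0, "tx": 0, "ty": 0, "tz": 2.0, "spin": 0}, {"grip": 0, "tx": 0, "ty": 0, "tz": 1.6, "spin": 0}, {"grip": 0, "tx": 0, "ty": 0, "tz": 0, "spin": 0}, {"grip": 0, "tx": 0, "ty": 0, "tz": 0, "spin": 0}]}}

```text
t: 3.98
ee_pos: [713.2, -25.9, 166.7]
tcp_rot: [-180.0, -0.1, 172.4]
force: [-0.7, -0.3, 0.2]
opening: 0.4
```

Request:
{"name": "play_rows", "arguments": {"targets": [{"grip": 0, "tx": 0.6, "ty": 0, "tz": 0, "spin": 0}, {"grip": 0, "tx": 0.6, "ty": 0, "tz": 0, "spin": 0}, {"grip": 0, "tx": 0.6, "ty": 0, "tz": 0, "spin": 0}, {"grip": 0, "tx": 0.6, "ty": 0, "tz": 0, "spin": 0}, {"grip": 0, "tx": 0.6, "ty": 0, "tz": 0, "spin": 0}, {"grip": 0, "tx": 0, "ty": 0, "tz": 0, "spin": 0}]}}

```text
t: 4.48
ee_pos: [683.4, -22.2, 167.3]
tcp_rot: [180.0, 0.0, 172.3]
force: [0.2, -0.5, 0.3]
opening: 0.1
```

Request:
{"name": "play_rows", "arguments": {"targets": [{"grip": 0, "tx": 0.73, "ty": 0, "tz": 0.1, "spin": 0}, {"grip": 0, "tx": 0.73, "ty": 0, "tz": 0.1, "spin": 0}, {"grip": 0, "tx": 0.73, "ty": 0, "tz": 0.1, "spin": 0}, {"grip": 0, "tx": 0.6, "ty": 0, "tz": 0.4, "spin": 0}, {"grip": 0, "tx": 0.6, "ty": 0, "tz": 0.4, "spin": 0}, {"grip": 0, "tx": 0.5, "ty": 0, "tz": 0.5, "spin": 0}, {"grip": 0, "tx": 0.5, "ty": 0, "tz": 0.5, "spin": 0}, {"grip": 0, "tx": 0.4, "ty": 0, "tz": 0.6, "spin": 0}, {"grip": 0, "tx": 0.4, "ty": 0, "tz": 0.6, "spin": 0}, {"grip": 0, "tx": 0, "ty": 0, "tz": 0, "spin": 0}]}}

```text
t: 5.32
ee_pos: [631.1, -15.2, 131.8]
tcp_rot: [-180.0, -0.2, 172.3]
force: [0.1, -0.4, -0.1]
opening: 0.5
```

Request:
{"name": "play_rows", "arguments": {"targets": [{"grip": 0, "tx": 0.28, "ty": 0, "tz": 0.5, "spin": 0}, {"grip": 0, "tx": 0.28, "ty": 0, "tz": 0.5, "spin": 0}, {"grip": 0, "tx": 0, "ty": 0, "tz": 0.4, "spin": 0}, {"grip": 0, "tx": 0, "ty": 0, "tz": 0, "spin": 0}]}}

```text
t: 5.65
ee_pos: [626.6, -14.6, 118.6]
tcp_rot: [-180.0, -0.1, 172.3]
force: [-0.6, -0.8, -0.3]
opening: 0.6
```

Request:
{"name": "play_rows", "arguments": {"targets": [{"grip": 0, "tx": 0, "ty": 0, "tz": 0.2, "spin": 0}, {"grip": 0, "tx": 0, "ty": 0, "tz": 0.1, "spin": 0}, {"grip": 0, "tx": 0, "ty": 0, "tz": 0, "spin": 0}]}}

```text
t: 5.9
ee_pos: [627.4, -14.6, 116.5]
tcp_rot: [-180.0, -0.0, 172.3]
force: [0.1, 0.6, 0.4]
opening: 0.3
```

Request:
{"name": "play_rows", "arguments": {"targets": [{"grip": 0, "tx": 0, "ty": 0, "tz": 0.1, "spin": 0}, {"grip": 0, "tx": 0, "ty": 0, "tz": 0.1, "spin": 0}, {"grip": 0, "tx": 0, "ty": 0, "tz": 0, "spin": 0}]}}

```text
t: 6.15
ee_pos: [627.6, -14.7, 115.3]
tcp_rot: [-180.0, 0.0, 172.3]
force: [-2.0, 0.3, 3.8]
opening: 0.3
```

```bash
python3 - <<'E'
from h import *
print(ctrl.state()['force'],ctrl.state()['ee_pos'])
cv2.imwrite('pics/side2.png',cv2.resize(ctrl.get_image('side')[150:290,170:350,::-1],None,fx=3,fy=3))
E
```

```text
[-2.0027393   0.2771562   3.78985028] [627.55435894 -14.69080508 115.30131076]
```

View pics/side2.png

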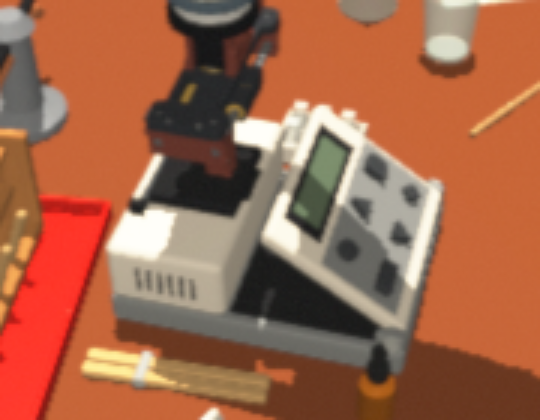

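Request:
{"name": "play_rows", "arguments": {"targets": [{"grip": 0, "tx": 0, "ty": 0, "tz": 0.1, "spin": 0}, {"grip": 0, "tx": 0, "ty": 0, "tz": 0, "spin": 0}, {"grip": 0, "tx": 0, "ty": 0, "tz": 0, "spin": 0}]}}

```text
t: 6.45
ee_pos: [627.6, -14.6, 115.1]
tcp_rot: [180.0, 0.0, 172.3]
force: [-4.8, 0.5, 10.8]
opening: 0.4
```

Request:
{"name": "play_rows", "arguments": {"targets": [{"grip": 0, "tx": 0, "ty": 0, "tz": 0.1, "spin": 0}, {"grip": 0, "tx": 0, "ty": 0, "tz": 0, "spin": 0}, {"grip": 0, "tx": 0, "ty": 0, "tz": 0, "spin": 0}]}}

```text
t: 6.7
ee_pos: [627.7, -14.6, 115.0]
tcp_rot: [180.0, 0.0, 172.3]
force: [-6.7, 0.7, 18.9]
opening: 0.6
```

Request:
{"name": "play_rows", "arguments": {"targets": [{"grip": 0, "tx": 0, "ty": 0, "tz": -0.5, "spin": 0}, {"grip": 0, "tx": 0, "ty": 0, "tz": -2.0, "spin": 0}, {"grip": 0, "tx": 0, "ty": 0, "tz": -2.0, "spin": 0}, {"grip": 0, "tx": 0, "ty": 0, "tz": -2.0, "spin": 0}, {"grip": 0, "tx": 3.02, "ty": 1.11, "tz": 0, "spin": 0}, {"grip": 0, "tx": 3.02, "ty": 1.11, "tz": 0, "spin": 0}, {"grip": 0, "tx": 3.02, "ty": 1.11, "tz": 0, "spin": 0}, {"grip": 0, "tx": 3.02, "ty": 1.11, "tz": 0, "spin": 0}, {"grip": 0, "tx": 3.02, "ty": 1.11, "tz": 0, "spin": 0}, {"grip": 0, "tx": 0, "ty": 0, "tz": 0, "spin": 0}, {"grip": 0, "tx": 0, "ty": 0, "tz": 0, "spin": 0}, {"grip": 0, "tx": 0, "ty": 0, "tz": 0, "spin": 0}]}}

```text
t: 7.7
ee_pos: [486.3, 60.5, 178.2]
tcp_rot: [180.0, 0.1, 172.4]
force: [-0.6, -0.0, 0.2]
opening: 0.7
```

```bash
python3 - <<'E'
from h import *
shot('w5')
O=np.array([573,-7.5]);a=np.radians(7.7);p=ctrl.state()['ee_pos'];d=p[:2]-O
print(d@[np.cos(a),-np.sin(a)],d@[np.sin(a),np.cos(a)],p[2])
cv2.imwrite('pics/side3.png',cv2.resize(ctrl.get_image('side')[150:290,170:350,::-1],None,fx=3,fy=3))
E
```

```text
7.7 [486.3  60.5 178.2] [1.7998e+02 1.1000e-01 1.7236e+02] [-0.61 -0.04  0.19] 0.7
-94.67296732502267 55.63735708670994 178.09576728788556
```

View pics/w5.png

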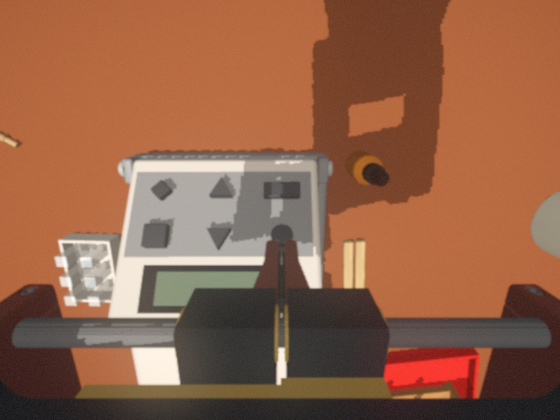

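```bash
python3 - <<'E'
from h import *
C=np.load('pics/w5.npy')
g=cv2.GaussianBlur(cv2.imread('pics/w5.png',0),(3,3),0)
m=(g.astype(float)<0.75*cv2.medianBlur(g,51)).astype(np.uint8)
k,l,st,c=cv2.connectedComponentsWithStats(m,connectivity=4)
old=dict(square=(489.2,-52.6,98.3),oblong=(468.9,62.9,71.6),diamond=(454.2,-47.6,74.5),up=(496.1,2.9,100.2),down=(462,7.5,74.1))
for q,(u,v) in dict(square=(155,235),oblong=(282,189),diamond=(162,189),up=(220,235),down=(222,188)).items():
    i=l[v,u];pt=c[i] if i and st[i,4]<1500 else (u,v)
    print(q,np.round(pt,1),st[i],atz(C,*pt,old[q][2]).round(1),old[q], tri(*[ray(np.load(f'pics/{n}.npy'),*w) for n,w in (('w5',pt),('w2',dict(square=(208.5,81.6),oblong=(305.9,57.4),diamond=(212.7,51.8),up=(257.3,83.6),down=(259.4,54.8))[q]))])[0].round(1))
E
```

```text
square [156.7 233.9] [142 220  30  28 732] [489.4 -52.8  98.3] (489.2, -52.6, 98.3) [489.2 -52.6  98.9]
oblong [290.1 190. ] [280 182  20  17 316] [471.9  70.8  71.6] (468.9, 62.9, 71.6) [470.2  66.6  74.1]
diamond [163.  188.9] [152 180  23  20 312] [454.3 -47.3  74.5] (454.2, -47.6, 74.5) [454.2 -47.7  74. ]
up [219.  233.7] [208 223  23  26 350] [496.    3.2 100.2] (496.1, 2.9, 100.2) [496.1   3.1  99.9]
down [221.5 189.3] [210 178  22  20 310] [462.1   6.9  74.1] (462, 7.5, 74.1) [462.    7.1  74.6]
```

Request:
{"name": "play_rows", "arguments": {"targets": [{"grip": 0, "tx": 0.03, "ty": 0, "tz": 1.5, "spin": 0}, {"grip": 0, "tx": 0.03, "ty": 0, "tz": 1.5, "spin": 0}, {"grip": 0, "tx": 0.03, "ty": 0, "tz": 1.5, "spin": 0}, {"grip": 0, "tx": 0.03, "ty": 0, "tz": 1.5, "spin": 0}, {"grip": 0, "tx": 0, "ty": 0, "tz": 0, "spin": 0}, {"grip": 0, "tx": 0, "ty": 0, "tz": 0, "spin": 0}]}}

```text
t: 8.3
ee_pos: [484.2, 60.2, 117.1]
tcp_rot: [-180.0, -0.1, 172.3]
force: [-0.6, -0.8, 0.5]
opening: 0.3
```

Request:
{"name": "play_rows", "arguments": {"targets": [{"grip": 0, "tx": -0.34, "ty": 0, "tz": 0.5, "spin": 0}, {"grip": 0, "tx": -0.34, "ty": 0, "tz": 0.5, "spin": 0}, {"grip": 0, "tx": -0.23, "ty": 0, "tz": 0.33, "spin": 0}, {"grip": 0, "tx": 0, "ty": 0, "tz": 0, "spin": 0}, {"grip": 0, "tx": 0, "ty": 0, "tz": 0, "spin": 0}]}}

```text
t: 8.72
ee_pos: [493.7, 59.5, 104.7]
tcp_rot: [180.0, 0.1, 172.3]
force: [0.8, -0.4, 2.8]
opening: 0.8
```

Request:
{"name": "play_rows", "arguments": {"targets": [{"grip": 0, "tx": -0.11, "ty": 0, "tz": 0.165, "spin": 0}, {"grip": 0, "tx": 0, "ty": 0, "tz": 0, "spin": 0}, {"grip": 0, "tx": 0, "ty": 0, "tz": 0, "spin": 0}]}}

```text
t: 8.97
ee_pos: [494.4, 59.3, 103.1]
tcp_rot: [180.0, 0.0, 172.3]
force: [0.1, -0.0, 5.1]
opening: 0.8
```

Request:
{"name": "play_rows", "arguments": {"targets": [{"grip": 0, "tx": -0.11, "ty": 0, "tz": 0.165, "spin": 0}, {"grip": 0, "tx": 0, "ty": 0, "tz": 0, "spin": 0}, {"grip": 0, "tx": 0, "ty": 0, "tz": 0, "spin": 0}]}}

```text
t: 9.22
ee_pos: [495.4, 59.2, 101.5]
tcp_rot: [180.0, 0.0, 172.3]
force: [-0.1, -0.7, 6.8]
opening: 0.4
```

Request:
{"name": "play_rows", "arguments": {"targets": [{"grip": 0, "tx": -0.06, "ty": 0, "tz": 0.08, "spin": 0}, {"grip": 0, "tx": 0, "ty": 0, "tz": 0, "spin": 0}, {"grip": 0, "tx": 0, "ty": 0, "tz": 0, "spin": 0}]}}

```text
t: 9.47
ee_pos: [495.9, 59.2, 101.0]
tcp_rot: [180.0, 0.0, 172.3]
force: [-1.6, -0.5, 10.8]
opening: 0.7
```

```bash
python3 - <<'E'
from h import *
F=[]
for i in range(5): ctrl.get_image('side'); F.append(ctrl.state()['force'])
print(np.mean(F,0),np.std(F,0),ctrl.state()['ee_pos'])
E
```

```text
[-1.89947034 -0.41004813 11.03405229] [0.11230606 0.23531867 0.49975738] [495.8920177   59.14011989 101.02007854]
```

Request:
{"name": "play_rows", "arguments": {"targets": [{"grip": 0, "tx": 0.28, "ty": 0, "tz": -0.41, "spin": 0}, {"grip": 0, "tx": 0.28, "ty": 0, "tz": -0.41, "spin": 0}, {"grip": 0, "tx": 0.57, "ty": 0, "tz": -0.83, "spin": 0}, {"grip": 0, "tx": 0, "ty": 0, "tz": 0, "spin": 0}, {"grip": 0, "tx": 1.27, "ty": 0.0, "tz": 0.87, "spin": 0}, {"grip": 0, "tx": 1.27, "ty": 0.0, "tz": 0.87, "spin": 0}, {"grip": 0, "tx": 1.27, "ty": 0.0, "tz": 0.87, "spin": 0}, {"grip": 0, "tx": 0, "ty": 0, "tz": 0, "spin": 0}, {"grip": 0, "tx": 0, "ty": 0, "tz": 0, "spin": 0}]}}

```text
t: 10.47
ee_pos: [446.3, 65.6, 90.6]
tcp_rot: [-180.0, -0.1, 172.4]
force: [0.6, -0.4, 0.0]
opening: 0.3
```

```bash
python3 - <<'E'
from h import *
im,C=shot('w6')
O=np.array([573,-7.5]);a=np.radians(7.7);p=ctrl.state()['ee_pos'];d=p[:2]-O
print(d@[np.cos(a),-np.sin(a)],d@[np.sin(a),np.cos(a)],p[2])
s=ctrl.get_image('side')[150:290,170:350,::-1]
cv2.imwrite('pics/v6.png',np.hstack([cv2.copyMakeBorder(cv2.resize(s,(396,308)),0,192,0,0,0),cv2.resize(im[60:310,100:300,::-1],(400,500))]))
E
```

```text
10.47 [446.3  65.6  90.6] [-1.7998e+02 -6.0000e-02  1.7236e+02] [ 0.6  -0.39  0.02] 0.3
-134.2045788015273 55.728611468488765 91.00088334115877
```

View pics/v6.png

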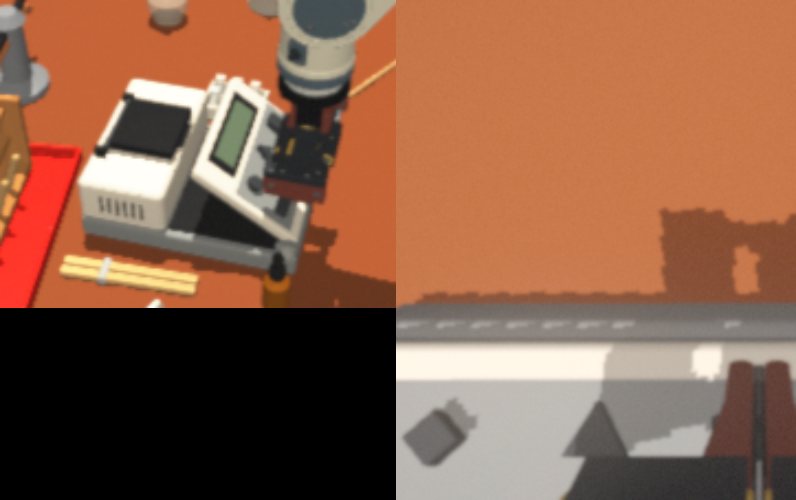

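Request:
{"name": "play_rows", "arguments": {"targets": [{"grip": 0, "tx": -0.26, "ty": 0, "tz": 0.37, "spin": 0}, {"grip": 0, "tx": -0.26, "ty": 0, "tz": 0.37, "spin": 0}, {"grip": 0, "tx": -0.11, "ty": 0, "tz": 0.17, "spin": 0}, {"grip": 0, "tx": 0, "ty": 0, "tz": 0, "spin": 0}, {"grip": 0, "tx": 0, "ty": 0, "tz": 0, "spin": 0}]}}

```text
t: 10.98
ee_pos: [453.2, 64.7, 81.4]
tcp_rot: [-180.0, -0.0, 172.3]
force: [-0.4, 0.1, 0.4]
opening: 0.7
```

Request:
{"name": "play_rows", "arguments": {"targets": [{"grip": 0, "tx": -0.11, "ty": 0, "tz": 0.17, "spin": 0}, {"grip": 0, "tx": -0.06, "ty": 0, "tz": 0.08, "spin": 0}, {"grip": 0, "tx": 0, "ty": 0, "tz": 0, "spin": 0}, {"grip": 0, "tx": 0, "ty": 0, "tz": 0, "spin": 0}]}}

```text
t: 11.32
ee_pos: [454.7, 64.6, 79.1]
tcp_rot: [-180.0, -0.0, 172.3]
force: [-0.5, 0.4, 0.1]
opening: 0.4
```

Request:
{"name": "play_rows", "arguments": {"targets": [{"grip": 0, "tx": -0.11, "ty": 0, "tz": 0.17, "spin": 0}, {"grip": 0, "tx": 0, "ty": 0, "tz": 0, "spin": 0}, {"grip": 0, "tx": 0, "ty": 0, "tz": 0, "spin": 0}]}}

```text
t: 11.57
ee_pos: [455.8, 64.4, 77.4]
tcp_rot: [-180.0, -0.0, 172.3]
force: [-1.6, 0.6, 1.8]
opening: 0.6
```

Request:
{"name": "play_rows", "arguments": {"targets": [{"grip": 0, "tx": -0.11, "ty": 0, "tz": 0.17, "spin": 0}, {"grip": 0, "tx": -0.06, "ty": 0, "tz": 0.08, "spin": 0}, {"grip": 0, "tx": 0, "ty": 0, "tz": 0, "spin": 0}, {"grip": 0, "tx": 0, "ty": 0, "tz": 0, "spin": 0}]}}

```text
t: 11.9
ee_pos: [457.5, 64.2, 74.9]
tcp_rot: [-180.0, -0.0, 172.3]
force: [-1.7, 0.7, 4.1]
opening: 0.3
```

Request:
{"name": "play_rows", "arguments": {"targets": [{"grip": 0, "tx": -0.11, "ty": 0, "tz": 0.165, "spin": 0}, {"grip": 0, "tx": 0, "ty": 0, "tz": 0, "spin": 0}, {"grip": 0, "tx": 0, "ty": 0, "tz": 0, "spin": 0}]}}

```text
t: 12.15
ee_pos: [458.0, 64.1, 73.9]
tcp_rot: [-180.0, -0.1, 172.3]
force: [-6.9, 0.7, 18.2]
opening: 0.7
```

Request:
{"name": "play_rows", "arguments": {"targets": [{"grip": 0, "tx": -0.06, "ty": 0, "tz": 0.08, "spin": 0}, {"grip": 0, "tx": 0, "ty": 0, "tz": 0, "spin": 0}, {"grip": 0, "tx": 0, "ty": 0, "tz": 0, "spin": 0}]}}

```text
t: 12.4
ee_pos: [458.2, 64.1, 73.6]
tcp_rot: [-180.0, -0.1, 172.3]
force: [-10.2, 1.4, 26.0]
opening: 0.6
```

Request:
{"name": "play_rows", "arguments": {"targets": [{"grip": 0, "tx": 0.28, "ty": 0, "tz": -0.41, "spin": 0}, {"grip": 0, "tx": 0.28, "ty": 0, "tz": -0.41, "spin": 0}, {"grip": 0, "tx": 0.85, "ty": 0, "tz": -1.24, "spin": 0}, {"grip": 0, "tx": 0, "ty": 0, "tz": -3.0, "spin": 0}, {"grip": 0, "tx": 0, "ty": 0, "tz": -3.0, "spin": 0}, {"grip": 0, "tx": 0, "ty": 0, "tz": 0, "spin": 0}, {"grip": 0, "tx": 0, "ty": 0, "tz": 0, "spin": 0}]}}

```text
t: 12.98
ee_pos: [446.6, 66.0, 154.4]
tcp_rot: [179.9, 0.2, 172.3]
force: [0.3, -0.2, 0.3]
opening: 0.5
```

```bash
python3 - <<'E'
from h import *
shot('w7');im=ctrl.get_image('side');cv2.imwrite('pics/side7.png',im[:,:,::-1])
a=cv2.imread('pics/side0.png',0).astype(np.float32);b=cv2.imread('pics/side7.png',0).astype(np.float32)
for nm,(x0,y0,w,h) in dict(display=(262,190,28,36),rear_edge=(255,180,30,60),base=(210,235,100,30),rackctl=(110,200,60,80),lowkeys=(290,215,30,30)).items():
    # template match with subpixel parabola
    t=a[y0:y0+h,x0:x0+w];R_=cv2.matchTemplate(b[y0-6:y0+h+6,x0-6:x0+w+6],t,cv2.TM_CCOEFF_NORMED)
    _,mx,_,(i,j)=cv2.minMaxLoc(R_);f=lambda p,c,n:(p-n)/(2*(p-2*c+n)) 
    sx=f(R_[j,i-1],R_[j,i],R_[j,i+1]) if 0<i<12 else 0;sy=f(R_[j-1,i],R_[j,i],R_[j+1,i]) if 0<j<12 else 0
    print(nm,round(mx,3),round(i-6+sx,2),round(j-6+sy,2))
E
```

```text
12.98 [446.6  66.  154.4] [179.94   0.24 172.34] [ 0.31 -0.23  0.33] 0.5
display 0.989 -0.13 0.03
rear_edge 0.943 0.0 0.04
base 0.947 0.01 0.18
rackctl 0.999 0.01 0.01
lowkeys 0.513 -0.07 1.42
```

Request:
{"name": "play_rows", "arguments": {"targets": [{"grip": 0, "tx": -1.03, "ty": -2.8, "tz": 0, "spin": 0}, {"grip": 0, "tx": -1.03, "ty": -2.8, "tz": 0, "spin": 0}, {"grip": 0, "tx": -1.03, "ty": -2.8, "tz": 0, "spin": 0}, {"grip": 0, "tx": -1.03, "ty": -2.8, "tz": 0, "spin": 0}, {"grip": 0, "tx": 0, "ty": 0, "tz": 0, "spin": 0}, {"grip": 0, "tx": 0, "ty": 0, "tz": 1.3, "spin": 0}, {"grip": 0, "tx": 0, "ty": 0, "tz": 1.3, "spin": 0}, {"grip": 0, "tx": 0, "ty": 0, "tz": 1.3, "spin": 0}, {"grip": 0, "tx": 0, "ty": 0, "tz": 0, "spin": 0}, {"grip": 0, "tx": 0, "ty": 0, "tz": 0, "spin": 0}]}}

```text
t: 13.92
ee_pos: [469.7, -50.2, 112.6]
tcp_rot: [180.0, -0.2, 172.3]
force: [-0.3, 0.3, -0.6]
opening: 0.6
```

Request:
{"name": "play_rows", "arguments": {"targets": [{"grip": 0, "tx": -0.23, "ty": 0, "tz": -0.16, "spin": 0}, {"grip": 0, "tx": -0.25, "ty": 0, "tz": 0.37, "spin": 0}, {"grip": 0, "tx": -0.25, "ty": 0, "tz": 0.37, "spin": 0}, {"grip": 0, "tx": 0, "ty": 0, "tz": 0, "spin": 0}, {"grip": 0, "tx": 0, "ty": 0, "tz": 0, "spin": 0}]}}

```text
t: 14.33
ee_pos: [478.5, -51.6, 108.2]
tcp_rot: [-180.0, 0.0, 172.3]
force: [-0.0, 0.3, 0.5]
opening: 0.1
```

Request:
{"name": "play_rows", "arguments": {"targets": [{"grip": 0, "tx": -0.11, "ty": 0, "tz": 0.165, "spin": 0}, {"grip": 0, "tx": 0, "ty": 0, "tz": 0, "spin": 0}, {"grip": 0, "tx": 0, "ty": 0, "tz": 0, "spin": 0}]}}

```text
t: 14.58
ee_pos: [479.5, -51.8, 106.7]
tcp_rot: [-180.0, 0.0, 172.3]
force: [-0.3, 0.7, 1.2]
opening: 0.2
```

Request:
{"name": "play_rows", "arguments": {"targets": [{"grip": 0, "tx": -0.11, "ty": 0, "tz": 0.165, "spin": 0}, {"grip": 0, "tx": 0, "ty": 0, "tz": 0, "spin": 0}, {"grip": 0, "tx": 0, "ty": 0, "tz": 0, "spin": 0}]}}

```text
t: 14.83
ee_pos: [480.6, -51.9, 105.0]
tcp_rot: [180.0, 0.0, 172.3]
force: [-1.2, 0.7, 2.5]
opening: 0.6
```

Request:
{"name": "play_rows", "arguments": {"targets": [{"grip": 0, "tx": -0.11, "ty": 0, "tz": 0.165, "spin": 0}, {"grip": 0, "tx": 0, "ty": 0, "tz": 0, "spin": 0}, {"grip": 0, "tx": 0, "ty": 0, "tz": 0, "spin": 0}]}}

```text
t: 15.08
ee_pos: [481.7, -52.1, 103.3]
tcp_rot: [-180.0, 0.0, 172.3]
force: [-1.2, 1.0, 4.4]
opening: 0.7
```

Request:
{"name": "play_rows", "arguments": {"targets": [{"grip": 0, "tx": -0.06, "ty": 0, "tz": 0.08, "spin": 0}, {"grip": 0, "tx": 0, "ty": 0, "tz": 0, "spin": 0}, {"grip": 0, "tx": 0, "ty": 0, "tz": 0, "spin": 0}]}}

```text
t: 15.33
ee_pos: [482.2, -52.1, 102.5]
tcp_rot: [180.0, -0.0, 172.3]
force: [-1.9, 0.0, 4.9]
opening: 0.4
```

Request:
{"name": "play_rows", "arguments": {"targets": [{"grip": 0, "tx": -0.03, "ty": 0, "tz": 0.04, "spin": 0}, {"grip": 0, "tx": 0, "ty": 0, "tz": 0, "spin": 0}, {"grip": 0, "tx": 0, "ty": 0, "tz": 0, "spin": 0}]}}

```text
t: 15.58
ee_pos: [482.5, -52.1, 102.2]
tcp_rot: [180.0, -0.0, 172.3]
force: [-2.2, 0.7, 7.6]
opening: 0.4
```

Request:
{"name": "play_rows", "arguments": {"targets": [{"grip": 0, "tx": 0, "ty": 0, "tz": 0, "spin": 0}, {"grip": 0, "tx": 0, "ty": 0, "tz": 0, "spin": 0}, {"grip": 0, "tx": 0, "ty": 0, "tz": 0, "spin": 0}, {"grip": 0, "tx": 0, "ty": 0, "tz": 0, "spin": 0}, {"grip": 0, "tx": 0, "ty": 0, "tz": 0, "spin": 0}, {"grip": 0, "tx": 0, "ty": 0, "tz": 0, "spin": 0}, {"grip": 0, "tx": 0, "ty": 0, "tz": 0, "spin": 0}, {"grip": 0, "tx": 0, "ty": 0, "tz": 0, "spin": 0}, {"grip": 0, "tx": 0, "ty": 0, "tz": 0, "spin": 0}, {"grip": 0, "tx": 0, "ty": 0, "tz": 0, "spin": 0}, {"grip": 0, "tx": 0, "ty": 0, "tz": 0, "spin": 0}, {"grip": 0, "tx": 0, "ty": 0, "tz": 0, "spin": 0}]}}

```text
t: 16.58
ee_pos: [482.5, -52.2, 102.2]
tcp_rot: [-180.0, -0.0, 172.3]
force: [-1.6, 0.2, 6.2]
opening: 0.3
```

Request:
{"name": "play_rows", "arguments": {"targets": [{"grip": 0, "tx": 0, "ty": 0, "tz": 0, "spin": 0}, {"grip": 0, "tx": 0, "ty": 0, "tz": 0, "spin": 0}, {"grip": 0, "tx": 0, "ty": 0, "tz": 0, "spin": 0}, {"grip": 0, "tx": 0, "ty": 0, "tz": 0, "spin": 0}, {"grip": 0, "tx": 0, "ty": 0, "tz": 0, "spin": 0}, {"grip": 0, "tx": 0, "ty": 0, "tz": 0, "spin": 0}, {"grip": 0, "tx": 0, "ty": 0, "tz": 0, "spin": 0}, {"grip": 0, "tx": 0, "ty": 0, "tz": 0, "spin": 0}, {"grip": 0, "tx": 0, "ty": 0, "tz": 0, "spin": 0}, {"grip": 0, "tx": 0, "ty": 0, "tz": 0, "spin": 0}, {"grip": 0, "tx": 0, "ty": 0, "tz": 0, "spin": 0}, {"grip": 0, "tx": 0, "ty": 0, "tz": 0, "spin": 0}]}}

```text
t: 17.58
ee_pos: [482.4, -52.2, 102.2]
tcp_rot: [-180.0, -0.0, 172.3]
force: [-2.0, 0.9, 7.7]
opening: 0.2
```

Request:
{"name": "play_rows", "arguments": {"targets": [{"grip": 0, "tx": 0, "ty": 0, "tz": 0, "spin": 0}, {"grip": 0, "tx": 0, "ty": 0, "tz": 0, "spin": 0}, {"grip": 0, "tx": 0, "ty": 0, "tz": 0, "spin": 0}, {"grip": 0, "tx": 0, "ty": 0, "tz": 0, "spin": 0}, {"grip": 0, "tx": 0, "ty": 0, "tz": 0, "spin": 0}, {"grip": 0, "tx": 0, "ty": 0, "tz": 0, "spin": 0}, {"grip": 0, "tx": 0, "ty": 0, "tz": 0, "spin": 0}, {"grip": 0, "tx": 0, "ty": 0, "tz": 0, "spin": 0}]}}

```text
t: 18.25
ee_pos: [482.4, -52.1, 102.2]
tcp_rot: [-180.0, -0.0, 172.3]
force: [-2.0, 0.4, 6.4]
opening: 0.5
```

Request:
{"name": "play_rows", "arguments": {"targets": [{"grip": 0, "tx": 0.28, "ty": 0, "tz": -0.41, "spin": 0}, {"grip": 0, "tx": 0.28, "ty": 0, "tz": -0.41, "spin": 0}, {"grip": 0, "tx": 0.85, "ty": 0, "tz": -1.24, "spin": 0}, {"grip": 0, "tx": 0, "ty": 0, "tz": -3.0, "spin": 0}, {"grip": 0, "tx": 0, "ty": 0, "tz": -3.0, "spin": 0}, {"grip": 0, "tx": 0, "ty": 0, "tz": -3.0, "spin": 0}, {"grip": 0, "tx": 3.0, "ty": 0, "tz": -2.0, "spin": 0}, {"grip": 0, "tx": 3.0, "ty": 0, "tz": -2.0, "spin": 0}, {"grip": 0, "tx": 0, "ty": 0, "tz": 0, "spin": 0}, {"grip": 0, "tx": 0, "ty": 0, "tz": 0, "spin": 0}, {"grip": 0, "tx": 0, "ty": 0, "tz": 0, "spin": 0}]}}

```text
t: 19.17
ee_pos: [409.5, -42.4, 252.7]
tcp_rot: [-180.0, 0.1, 172.3]
force: [0.1, -0.2, -0.1]
opening: 0.3
```

```bash
python3 - <<'E'
from h import *
im=ctrl.get_image('side');cv2.imwrite('pics/side8.png',im[:,:,::-1])
a=cv2.imread('pics/side0.png',0).astype(np.float32);b=cv2.imread('pics/side8.png',0).astype(np.float32)
for nm,(x0,y0,w,h) in dict(display=(262,190,28,36),rear_edge=(255,180,30,60),keys=(272,195,45,60),base=(210,235,100,30),rackctl=(110,200,60,80)).items():
    t=a[y0:y0+h,x0:x0+w];R_=cv2.matchTemplate(b[y0-6:y0+h+6,x0-6:x0+w+6],t,cv2.TM_CCOEFF_NORMED)
    _,mx,_,(i,j)=cv2.minMaxLoc(R_);f=lambda p,c,n:(p-n)/(2*(p-2*c+n)) 
    print(nm,round(mx,3),round(i-6+f(R_[j,i-1],R_[j,i],R_[j,i+1]),2),round(j-6+f(R_[j-1,i],R_[j,i],R_[j+1,i]),2))
s=cv2.resize(im[140:310,160:360,::-1],(600,510));cv2.imwrite('pics/v8.png',s)
E
```

```text
display 0.989 -0.13 0.03
rear_edge 0.943 -0.0 0.04
keys 0.984 -0.11 0.07
base 0.997 -0.08 0.02
rackctl 0.999 0.01 0.01
```

View pics/v8.png

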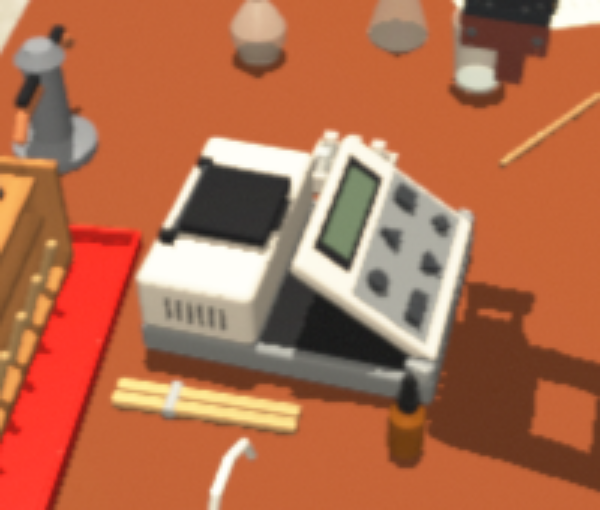

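```bash
python3 -c "
from cell import ctrl
print(ctrl.hand_in(),ctrl.state()['t'])"
```

```text
the job is handed in; nothing more can be done
the job is handed in; nothing more can be done
```

The light cover is shut and the round, oblong and square keys were each pressed in and let up, in that order. I handed the job in at about 19 s, with the arm clear of everything; no verdict was reported.

- **Cover:** I pushed it until it stopped at z = 115.0 mm, which matches the given sizes, with about 19 N down on it. The pictures after that show it shut.
- **Round key:** it went in until the force jumped to about 10 N along the key, close to the 11 N that can push the keypad down.
- **Oblong key:** the force rose in one step to about 27 N along the key, just over the 25 N guide. I was pressing slightly below the key's middle, nearer the hinge, so the hinge load was somewhat less.
- **Square key:** it was held in for about 2.7 s at about 7 N, above the 5 N needed for fully in and below 11 N.

In the last side view the display, keys and meter base were within about 0.15 pixel (roughly 0.3 mm) of the first picture. That means the keypad slope and the meter did not visibly move. The dropper and clamp stand as before in that view; the wash bottle and right-hand glassware are only partly in it.

- **Disagreement:** the key heights I measured from the images were about 5 mm lower than where the tool actually touched them, so I judged the presses by force and travel.
- **Not seen directly:** that each key went fully in is inferred from about 5.4 mm of tool travel and the force rising stiffly.

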